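Stow the sanding block and the pin tin and shut the keeper

ROBOT

A 6-joint arm with a two-finger parallel gripper is mounted at the origin on a cart in front of the work surface, level with it; the furniture and walls round the work are solid. World frame = base frame: x ahead of the robot, y to its left, z up, the work surface at z = 0. Lengths are in mm, angles in rad, forces in N, time in s.
With the tool pointing down it reaches from about 275 to 825 mm from the base axis. Payload 4.9 kg.
Tool frame: the origin (TCP) lies on the centre line of the jaws, within the pads' length; the fingertips stand 25 mm ahead of it and the grasp point (between the pads) lies 6 mm ahead of it; z points along the fingers, y is the line along which they close (so a half turn about z gives the same grasp; the last joint's range is limited). The gripper opens to 85 mm and grips with 20 to 120 N. Pads are 22 mm wide; open, the fingers measure 114 mm over their backs; the gripper's body (76 mm by 85 mm) begins 54 mm behind the grasp point. The pads swing forward as they close: fully open they stand 13 mm farther back than shut.
Start: joints at [1.096, 0.326, -0.193, 1.052, 0, 1.437], TCP at [183.828, 518.388, 256.281] pointing down, gripper open.
Joint ranges: [-2.65, 2.65], [-0.97, 1.79], [-1.3, 1.35], [-1.93, 2.1], [-1.47, 1.37], [-3.14, 3.14]. Speed limits (rad/s): [2.57, 2.57, 3.14, 3.14, 3.14, 3.14].

INTERFACE

Orientations are given as a unit quaternion [w, x, y, z].
In Python, from plant import sensors, imaging, hand_in gives the robot as it stands.
- The arm moves only by the tool carry_out, never from a script. Its arguments are lists of equal length, an entry for each row: "dp": the shift along the tool's x, y, z in cm, a list of three; "turn": the turn, a rotation vector about the tool's x, y, z in degrees, a list of three. In form: {"dp": [[x, y, z], ...], "turn": [[rx, ry, rz], ...]}. A call has 1 to 20 rows; each row is the pose to reach, as a shift and turn from the pose commanded when the call began, along the tool's axes at that moment; what a row does not reach only later rows make up. A row lasts 1/8 s, in which the tool goes at most 62.5 mm and 10.7 degrees, less where a joint would pass 70% of its speed; a pose out of reach is approached as far as the arm can. A call with a gripper value outside its range is refused whole. "fingers" is the opening, from -1 (shut) to 1 (fully open), set as the call begins (left out, the last holds). The fingers move at their own pace and stop on an object; "squeeze" is the grip in N (left out, the last holds). Time passes only in rows, so rows that repeat a pose let the fingers close. It gives the time, the measured TCP pose, the force, the opening and the grip force at its end, in the units of the state.
- sensors.get_obs(): the state, without advancing time (a new reading comes with each control period).
- imaging.camera(name): name is "side" or "top" or "wrist"; returns a dict with "pixels" (420x560x3 uint8, blue, green, red), "z_map" (420x560 float32, mm along the optical axis (not along the pixel's ray), 0 where there is no reading), "mtx" (3x3 intrinsics, pixels), "dist_coeffs" ([k1, k2, p1, p2, k3] as OpenCV has them; the pictures are not rectified), "position" and "rotation" of the camera in the world; the wrist camera has in their place "tool_from_camera" (4x4, takes a point from camera to tool coordinates, whose origin is the TCP and whose axes are the flange's). Camera axes: x right, y up, looking along -z (the intrinsics and any distortion apply to the point x, -y, -z); pixel columns grow to the right and rows downward; lengths in mm; the calibration is good to about 2 mm. A picture is of the moment at which its call begins: read the wrist's pose just before it.
- hand_in(): hands the job in; it is judged then, once.
The state is a dict: "clock": time; "joint_positions": joint angles; "qd": joint speeds; "effort": joint torques, N m; "eef_pos": TCP position; "tcp_rot": TCP orientation; "ft_force": force on the tool from outside, world axes, zero at the start; "torque": the same for the moment, N m; "gripper_width": finger opening in mm; "gripper_force": force on a finger pad.
Only numpy, scipy, OpenCV 4.12 (cv2) and the standard library are available. Lean on these libraries where they do the work, as an engineer would, in place of code of your own. Each camera call takes 0.05 s, during which the arm holds its last target. There are 200 camera calls.

TASK

Stow the sanding block and the flat pin tin in the low wooden tray on the white table: slide each one flat on the table into the bay cut to its size, squarely and all the way back against the bay's rear wall. Then, with both home, swing the aluminium keeper bar on the centre block across over both until it clicks past its detent against its stop, and leave it there. Do not disturb the mug or the roll of masking tape lying flat behind the tray.

Things in the scene. Friction and masses are not known exactly. Their poses are not given: they have to be found in the camera images.
- tray: Wooden tray frame fixed on the table, 338 mm along its y, 122 mm along x, open at the front (-x), with no floor. Origin: table top, middle of the centre block, under the keeper's pivot; x points away from the open front, y to the left. Centre block x -52..58, y -26..26 mm, 32 mm high; back rail and ends 16 mm. Bay centre lines at y = +97 and -97 mm; which bay is on which side varies.
- bay_block (a point): Narrower, shallower bay, for the sanding block: plywood walls 12 mm high, inside 106 mm along y, open to -x, grey felt on its area. This point: table top, where the fully home block's origin lies; axes parallel to the tray's. Rear wall face at x = +30 mm, front of side walls x = -40 mm; the mouth narrows from 130 to 106 mm over the first 30 mm.
- bay_tin (a point): Wider, deeper bay, for the pin tin: plywood walls 12 mm high, inside 123 mm along y, open to -x, grey felt on its area. This point: table top, where the fully home tin's origin lies; axes parallel to the tray's. Rear wall face at x = +41 mm, front of side walls x = -52 mm; the mouth narrows from 142 to 123 mm over the first 30 mm.
- sanding_block: Wooden-looking sanding block lying flat, 60 mm along its x, 100 mm along its y, 31 mm high. Origin: centre of its underside. It goes into its bay with its x along the bay's x, either way round.
- pin_tin: Flat dark green closed tin, 90 mm along its x, 115 mm along y, 24 mm high: too wide to grasp. Origin: centre of its underside. Lid edge at x = -42 mm with a small lip (22 mm wide, 16 mm up) to x = -45 mm; body's back at x = +40 mm (the hinge knuckles pass over the rear wall). It goes in with its x along the bay's x, lip to the open front, and starts turned roughly so.
- keeper (a joint): Angle a of the keeper bar about the vertical pivot over the tray's origin, rad. 0: shut on its stop, bar along the tray's y over both bays; 1.35 to 1.7: open, bar roughly along x, knob to the front. Knob at (-80 sin a, 80 cos a) mm in the tray's frame. From 1.1 to 0 it rides over a sprung ball that pops up behind it. Bar 190 x 14 x 8 mm, underside 36 mm over the table.
- keeper_knob (a point): Top centre of the black upright knob of the keeper bar, 15 mm in diameter, from 50 to 76 mm over the table (this point is at 76 mm), 80 mm from the pivot. Push it sideways.
- mug: Beige mug standing on the white table, 62 mm high; bystander. Origin: centre of its underside.
- masking_tape: Roll of masking tape lying flat on the white table, 105 mm in diameter, 24 mm high; bystander. Origin: centre of its underside.
Things that resemble listed ones, but are neither listed nor needed, are in the scene too. Of the things that look like the sanding_block, take the one that is nearest to the robot's base at the start.

How it is judged (in metres and radians):
On the way, in this order (a step that is already met when the one before it is completed fails the run):
1. sanding block and pin tin both lie flat, fully home in their bays, while the keeper is still open (x of sanding_block in the frame of bay_block between -0.006 and 0.006 m and y of sanding_block in the frame of bay_block between -0.008 and 0.008 m and z of sanding_block in the frame of bay_block below 0.005 m and angle between each of sanding_block, pin_tin's own z axis and vertical below 0.06 rad and angle between the x axis of sanding_block and the x axis of bay_block, either way round below 0.1 rad and x of pin_tin in the frame of bay_tin between -0.006 and 0.006 m and y of pin_tin in the frame of bay_tin between -0.008 and 0.008 m and z of pin_tin in the frame of bay_tin below 0.005 m and angle between the x axis of pin_tin and the x axis of bay_tin, either way round below 0.1 rad), for 0.2 s.
2. the keeper bar is swung shut past its detent (value of joint keeper below 0.06 rad), for 0.2 s.
At the end, for the whole second after the job is handed in: Sanding block and pin tin each lie flat and at rest in their own bay, within 6 mm front to back and 8 mm sideways of fully home and within 0.1 rad of square, and the keeper bar stands within 0.06 rad of its shut stop (all of step 1 and value of joint keeper below 0.06 rad and linear speed of each of sanding_block, pin_tin below 0.02 m/s); the robot touches nothing.
It fails at once if the mug is moved more than 25 mm (distance of mug from where it was at the start of the episode above 0.025 m).
It fails at once if the masking tape is moved more than 25 mm (distance of masking_tape from where it was at the start of the episode above 0.025 m).
It also fails if it takes over 64 s, if anything falls off the work surface, if the arm or the gripper's body presses on something with over 40 N, if the wrist force passes 120 N, or if a joint passes its speed limit or range.

## Working session

There is one attempt and no reset: what is moved stays moved. The work goes in short steps, Python scripts to look and compute and a tool call to move; the robot and the scene stay as the last step left them, time stands still between calls to the robot, and variables do not carry over. Pictures are saved under pics/ and viewed, at most 10 in all, crops included, and the job is handed in when it is done.

Besides the shell and the picture viewer there is one more tool, called as a command line: name --argument value ..., lists and objects as JSON in quotes. carry_out: Moves the arm, as the interface text tells. Its arguments: {"type":"object","properties":{"dp":{"type":"array","items":{"type":"array","items":{"type":"number"}}},"turn":{"type":"array","items":{"type":"array","items":{"type":"number"}}},"fingers":{"type":"number"},"squeeze":{"type":"number"}},"required":["dp","turn"]}

```bash
mkdir -p pics; ls; python3 - <<'E'
from plant import sensors, imaging
import cv2, pickle, numpy as np
print(sensors.get_obs())
d={n:imaging.camera(n) for n in ("top","side")}
pickle.dump(d,open("cam0.pkl","wb"))
for n in d:
    cv2.imwrite(f"pics/{n}0.png",d[n]["pixels"]); print(n,d[n]["mtx"],d[n]["dist_coeffs"],d[n]["position"],d[n]["rotation"])
E
```

```text
pics
{'clock': 0.0, 'joint_positions': array([ 1.09579159e+00,  3.26969151e-01, -1.93600427e-01,  1.05200693e+00,
        8.16530087e-06,  1.43660041e+00]), 'qd': array([ 0.00111922, -0.00042464, -0.00024738, -0.00113232,  0.00195565,
       -0.00011382]), 'effort': array([-1.18489410e-03, -4.43399298e+01,  2.62440115e+01,  1.54331792e-02,
       -6.48840205e-05, -5.52897781e-07]), 'eef_pos': array([183.56782645, 517.87735804, 255.48176783]), 'tcp_rot': array([-2.70843057e-04,  1.69580853e-01,  9.85515876e-01, -8.47891132e-04]), 'ft_force': array([ 0.77077285, -0.29769757,  0.62302492]), 'torque': array([-0.01131182,  0.03773045,  0.00636416]), 'gripper_force': 0.0, 'gripper_width': 85.15989198863323}
top [[462.59310438   0.         273.96990569]
 [  0.         462.59310438 215.4703449 ]
 [  0.           0.           1.        ]] [-0.15647622  0.          0.          0.          0.        ] [ 304.92578603 -148.82252705 1161.49387104] [ 0.71983775  0.08354293 -0.07729451 -0.68474794]
side [[438.08970277   0.         281.578238  ]
 [  0.         438.08970277 214.35414959]
 [  0.           0.           1.        ]] [-0.0733136  0.         0.         0.         0.       ] [500.32964945 929.02064164 558.23432864] [-0.01900758 -0.00712276  0.55044664  0.83462355]
```

View pics/top0.png

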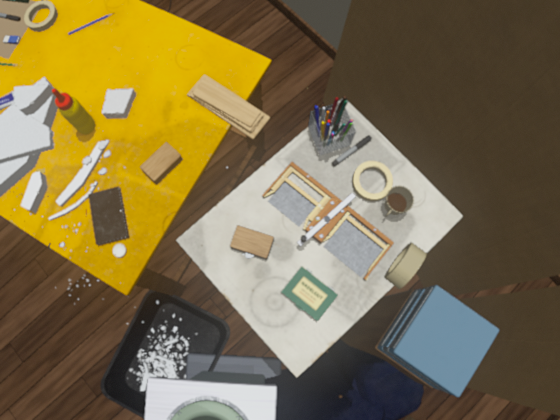

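View pics/side0.png

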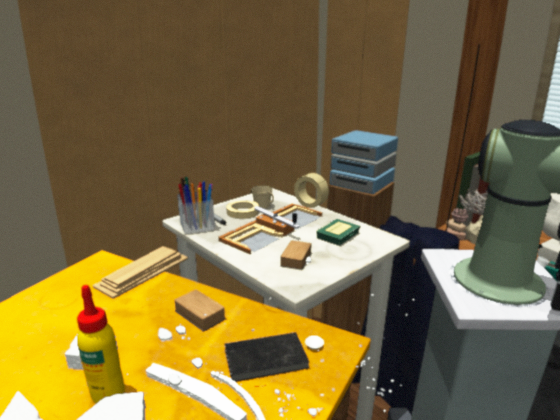

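```bash
cat > h.py <<'E'
import numpy as np, cv2, pickle
from scipy.spatial.transform import Rotation as R
def rot(c):
    q=np.asarray(c["rotation"],float)
    return q if q.shape==(3,3) else R.from_quat(q[[1,2,3,0]]).as_matrix()
def rays(c,uv):
    p=cv2.undistortPoints(np.asarray(uv,float).reshape(-1,1,2),c["mtx"],np.array(c["dist_coeffs"])).reshape(-1,2)
    return np.c_[p[:,0],-p[:,1],-np.ones(len(p))]@rot(c).T
def onplane(c,uv,z):
    d=rays(c,uv); o=np.asarray(c["position"])
    return o+d*((z-o[2])/d[:,2])[:,None]
def bydepth(c,uv):
    uv=np.asarray(uv).reshape(-1,2); d=rays(c,uv)
    z=c["z_map"][np.round(uv[:,1]).astype(int),np.round(uv[:,0]).astype(int)]
    return np.asarray(c["position"])+d*z[:,None]
def proj(c,P):
    q=(np.asarray(P,float).reshape(-1,3)-c["position"])@rot(c)
    q=q*[1,-1,-1]
    return cv2.projectPoints(q.reshape(-1,1,3),np.zeros(3),np.zeros(3),c["mtx"],np.array(c["dist_coeffs"]))[0].reshape(-1,2)
E
python3 - <<'E'
from h import *
d=pickle.load(open("cam0.pkl","rb")); np.set_printoptions(suppress=True,precision=1)
c=d["top"]
for n,uv in dict(block=(252,240),block2=(160,162),tin=(309,293),tape=(358,181),mug=(397,200),knob=(303,238),tableL=(180,240),tableT=(345,103),tableB=(297,374),tableR=(460,213),yel=(150,250),pens=(330,125),felt1=(293,205),felt2=(355,245),base=(208,410),fold=(404,265)).items(): print(n,bydepth(c,[uv])[0])
print(proj(c,[[184,518,256],[0,0,0]]), proj(d["side"],[[184,518,256],[500,0,0]]))
t=cv2.resize(c["pixels"][140:340,170:440],None,fx=2.9,fy=2.9,interpolation=cv2.INTER_CUBIC); cv2.imwrite("pics/crop0.png",t)
E
```

```text
block [501.4 -80.9  32.9]
block2 [696.7 173.6  26.9]
tin [ 378.6 -227.2   24. ]
tape [ 671.  -344.5   22.5]
mug [ 627.4 -448.2   15.2]
knob [ 504.2 -204.5   79.3]
tableL [497.1 105.3   3. ]
tableT [ 826.5 -291.1  148.7]
tableB [ 181.8 -207.4    1.9]
tableR [ 632.4 -666.4 -105.3]
yel [467.4 181.8  -0.4]
pens [ 782.3 -259.3  113.9]
felt1 [ 604.2 -179.5    0.3]
felt2 [ 507.2 -342.2   -0.9]
base [86.3  1.4 17.4]
fold [ 446.8 -440.1  105.5]
[[-44.3 353.5]
 [207.5 444.4]] [[567.1 321.5]
 [294.6 274.6]]
```

View pics/crop0.png

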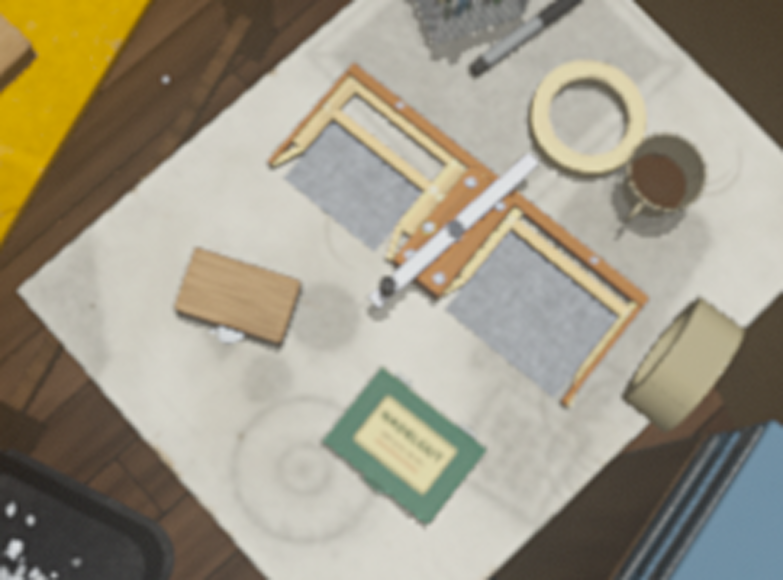

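```bash
python3 - <<'E'
from h import *
d=pickle.load(open("cam0.pkl","rb")); np.set_printoptions(suppress=True,precision=1)
c=d["top"]; im=c["pixels"]; hsv=cv2.cvtColor(im,cv2.COLOR_BGR2HSV)
f=lambda x,y:(170+(x+.5)/2.9-.5,140+(y+.5)/2.9-.5)
BL,BR=onplane(c,[f(353,64),f(648,298)],16)[:,:2]; print("back corners",BL,BR,np.linalg.norm(BL-BR))
y=(BL-BR)/np.linalg.norm(BL-BR); x=np.array([y[1],-y[0]]); o=(BL+BR)/2-58*x
print("origin",o,"yaw",np.degrees(np.arctan2(x[1],x[0])))
print("pivot",onplane(c,[f(456,228)],46),"knob",onplane(c,[f(387,286)],76))
T=lambda p:np.array([(p-o)@x,(p-o)@y])
print("knob tray",T(onplane(c,[f(387,286)],76)[0,:2]),"pivot",T(onplane(c,[f(456,228)],46)[0,:2]))
v,u=np.mgrid[0:420,0:560]; P=bydepth(c,np.c_[u.ravel(),v.ravel()]).reshape(420,560,3)
for n,(cx,cy),z in (("block",(252,240),31),("tin",(309,293),24)):
    m=((abs(P[...,2]-z-1)<7)&(np.hypot(u-cx,v-cy)<40)).astype(np.uint8)
    k=[q for q in cv2.findContours(m,0,1)[0]]; k=max(k,key=cv2.contourArea)
    W=onplane(c,k.reshape(-1,2),z)[:,:2].astype(np.float32); r=cv2.minAreaRect(W); b=cv2.boxPoints(r)
    print(n,r,"tray c",T(np.array(r[0]))); e=b[1]-b[0]; g=b[2]-b[1]
    L=e if np.linalg.norm(e)>np.linalg.norm(g) else g
    print(" long axis yaw vs tray y deg",np.degrees(np.arctan2(-(L@x),(L@y)))%180, "world",np.degrees(np.arctan2(L[1],L[0])))
for n,uv in dict(tape=(372,181),mug=(398,203)).items(): print(n,T(onplane(c,[uv],24)[0,:2]))
E
```

```text
back corners [ 716.8 -170.2] [ 515.2 -437. ] 334.3762490746863
origin [ 569.8 -268.6] yaw -37.07717257582484
pivot [[ 562.7 -263.6   46. ]] knob [[ 504.1 -205.    76. ]]
knob tray [-90.8  11.2] pivot [-8.6 -0.3]
block ((498.5111389160156, -79.47929382324219), (95.53666687011719, 57.92092514038086), 74.18244171142578) tray c [-170.9  107.9]
 long axis yaw vs tray y deg 21.25962609805588 world 74.18245
tin ((379.1712951660156, -227.36329650878906), (114.7879638671875, 89.56785583496094), 54.80410385131836) tray c [-176.9  -82. ]
 long axis yaw vs tray y deg 1.8812771548916458 world 54.804104
tape [149.6 -27.6]
mug [ 146.2 -115. ]
```

```bash
cat >> h.py <<'E'
import json,sys
def cmd(): return json.load(open("cmd.json"))
def delta(tgt,cur=None):
    """tgt x,y,z,psi(deg, world angle of tool y) -> tool dp cm, turn z deg, rows needed"""
    c=cur or cmd(); p=np.radians(c[3]); d=np.array(tgt[:3])-c[:3]
    ex=np.array([np.cos(p+np.pi/2),np.sin(p+np.pi/2)]); ey=np.array([np.cos(p),np.sin(p)])
    return [round(float(v),2) for v in (d[:2]@ex/10,d[:2]@ey/10,-d[2]/10)],round(-(tgt[3]-c[3]),1),round(max(np.linalg.norm(d)/62.5,abs(tgt[3]-c[3])/10.7),1)
def commit(dp,tz):
    c=cmd(); p=np.radians(c[3])
    ex=np.array([np.cos(p+np.pi/2),np.sin(p+np.pi/2)]); ey=np.array([np.cos(p),np.sin(p)])
    q=c[:2]+10*(dp[0]*ex+dp[1]*ey)
    n=[float(q[0]),float(q[1]),c[2]-10*dp[2],c[3]-tz]; json.dump(n,open("cmd.json","w")); return n
E
python3 - <<'E'
from h import *
from plant import imaging
json.dump([183.828,518.388,256.281,70.47],open("cmd.json","w"))
print(delta([470,-190,380,52.9]))
w=imaging.camera("wrist"); print(np.round(w["tool_from_camera"],3),w["mtx"],w["dist_coeffs"])
E
```

```text
([-50.65, -57.2, -12.37], 17.6, np.float64(12.4))
[[-1.00000e-03  9.55000e-01  2.98000e-01  7.62750e+01]
 [ 1.00000e+00  0.00000e+00  0.00000e+00  3.66000e-01]
 [ 0.00000e+00  2.98000e-01 -9.55000e-01 -1.17743e+02]
 [ 0.00000e+00  0.00000e+00  0.00000e+00  1.00000e+00]] [[343.11574652   0.         278.97114118]
 [  0.         343.11574652 206.16975422]
 [  0.           0.           1.        ]] [-0.08606684  0.          0.          0.          0.        ]
```

carry_out --dp '[[-46.6,-56.2,-12.4],[-46.6,-56.2,-12.4],[-46.6,-56.2,-12.4],[-46.6,-56.2,-12.4],[-46.6,-56.2,-12.4],[-46.6,-56.2,-12.4],[-46.6,-56.2,-12.4],[-46.6,-56.2,-12.4],[-46.6,-56.2,-12.4],[-46.6,-56.2,-12.4],[-46.6,-56.2,-12.4],[-46.6,-56.2,-12.4],[-46.6,-56.2,-12.4],[-46.6,-56.2,-12.4],[-46.6,-56.2,-12.4],[-46.6,-56.2,-12.4]]' --turn '[[0,0,17.6],[0,0,17.6],[0,0,17.6],[0,0,17.6],[0,0,17.6],[0,0,17.6],[0,0,17.6],[0,0,17.6],[0,0,17.6],[0,0,17.6],[0,0,17.6],[0,0,17.6],[0,0,17.6],[0,0,17.6],[0,0,17.6],[0,0,17.6]]' --fingers 1

```text
clock: 2.15
eef_pos: [434.9, -165.9, 380.4]
tcp_rot: [0.0, 0.318, 0.948, 0.0]
ft_force: [0.6, -0.5, -0.4]
gripper_width: 85.7
gripper_force: 0.0
```

```bash
cat >> h.py <<'E'
def wrist():
    from plant import sensors, imaging
    o=sensors.get_obs(); w=imaging.camera("wrist"); q=np.asarray(o["tcp_rot"])
    M=np.eye(4); M[:3,:3]=R.from_quat(q[[1,2,3,0]]).as_matrix(); M[:3,3]=o["eef_pos"]
    M=M@np.asarray(w["tool_from_camera"]); w["position"]=M[:3,3]; w["rotation"]=M[:3,:3]; return o,w
E
python3 - <<'E'
from h import *
print(commit([-46.6,-56.2,-12.4],17.6))
o,w=wrist(); print(o["clock"],o["eef_pos"],o["tcp_rot"],o["ft_force"],o["gripper_width"])
pickle.dump(w,open("w1.pkl","wb")); cv2.imwrite("pics/w1.png",cv2.resize(w["pixels"],(800,600),interpolation=cv2.INTER_CUBIC))
E
```

```text
[435.140613542357, -167.06219532750163, 380.281, 52.87]
2.15 [ 434.9339356  -165.90829576  380.39898296] [3.84497966e-05 3.17547465e-01 9.48242377e-01 3.20738217e-05] [ 0.62827644 -0.50277479 -0.39280235] 85.68061414167984
```

View pics/w1.png

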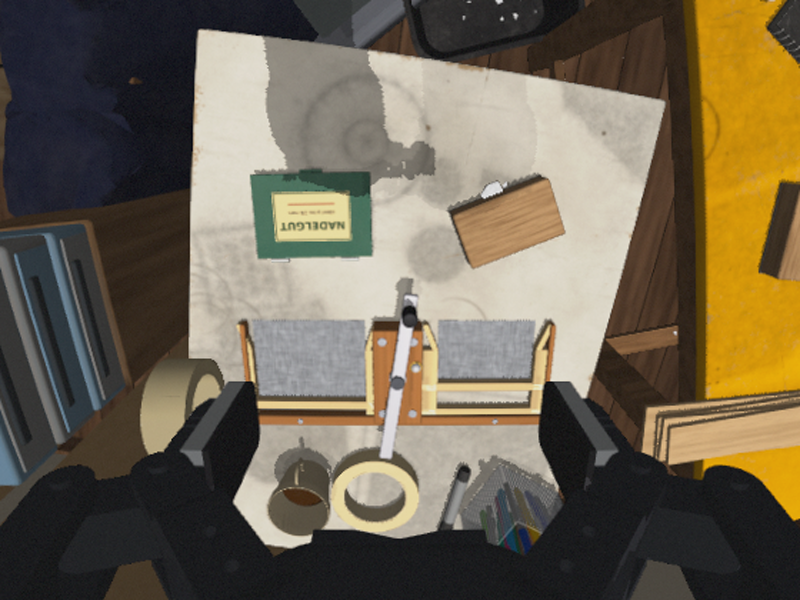

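```bash
python3 - <<'E'
from h import *
np.set_printoptions(suppress=True,precision=1)
c=pickle.load(open("w1.pkl","rb")); im=c["pixels"]; hsv=cv2.cvtColor(im,cv2.COLOR_BGR2HSV)
s=lambda x,y:((x+.5)*.7-.5,(y+.5)*.7-.5)
v,u=np.mgrid[0:420,0:560]; P=bydepth(c,np.c_[u.ravel(),v.ravel()]).reshape(420,560,3)
for n,p in dict(felt=(310,350),felt2=(485,350),table=(430,110),shadow=(435,250),wood=(510,220),crumb=(492,187),rail=(330,422),wall=(310,405)).items():
    i,j=np.round(s(*p)).astype(int); print(n,hsv[j,i],P[j,i])
def edge(pts,z): # line fit in world at height z
    W=onplane(c,[s(*p) for p in pts],z)[:,:2]; return W
# tray lines
bk=edge([(262,427),(320,427),(500,427),(530,426)],16); d=np.linalg.svd(bk-bk.mean(0))[2][0]; d*=np.sign(d[1]); print("rail dir",np.degrees(np.arctan2(d[1],d[0])))
y=d; x=np.array([y[1],-y[0]])
piv=onplane(c,[s(397,382)],46)[0,:2]; knob=onplane(c,[s(409,316)],76)[0,:2]
T=lambda p:np.c_[(np.atleast_2d(p)-piv)@x,(np.atleast_2d(p)-piv)@y]
print("piv",piv,"knob rel",T(knob),"back rail rear",T(bk).T)
# felts
m=((hsv[...,1]<40)&(hsv[...,2]<185)&(abs(P[...,2])<6)).astype(np.uint8)
for n,(a,b) in (("tinbay",(310,350)),("blockbay",(485,350))):
    i,j=np.round(s(a,b)).astype(int); q=np.zeros_like(m); q[int(s(0,322)[1]):int(s(0,408)[1]),i-50:i+50]=1
    r=m&q; N,lab,st,ce=cv2.connectedComponentsWithStats(r); l=1+np.argmax(st[1:,4]); rr=np.argwhere(lab==l)
    W=T(onplane(c,rr[:,::-1],0)[:,:2]); print(n,"x 2/98%",np.percentile(W[:,0],[0,1,50,99,100]),"y",np.percentile(W[:,1],[0,1,50,99,100]))
for n,(a,b),z in (("block",(507,222),31),("tin",(312,215),24)):
    i,j=s(a,b); m=((abs(P[...,2]-z)<6)&(np.hypot(u-i,v-j)<65)).astype(np.uint8)
    k=max(cv2.findContours(m,0,1)[0],key=cv2.contourArea)
    W=T(onplane(c,k.reshape(-1,2),z)[:,:2]).astype(np.float32); r=cv2.minAreaRect(W); print(n,r,cv2.boxPoints(r).round(1).tolist(),np.median(P[...,2][m>0]))
E
```

```text
felt [113   6 162] [ 490.2 -330.3    0.5]
felt2 [113   7 148] [ 606.1 -176.3    1.1]
table [ 21  30 193] [367.6 -76.9  -0.4]
shadow [ 21  29 173] [ 481.5 -154.6    1.4]
wood [ 15 121 162] [495.1 -77.1  30.7]
crumb [120   1 218] [463.1 -71.6   5.6]
rail [ 14 159 176] [ 567.4 -362.9   15.7]
wall [ 21  94 230] [ 538.  -368.4   12.7]
rail dir 53.114483053235645
piv [ 560.3 -262.7] knob rel [[-82.7  11.4]] back rail rear [[  73.3   72.7   73.5   72.7]
 [-154.6  -87.9  116.7  151.2]]
tinbay x 2/98% [-49.1 -49.1  -6.6  41.6  41.9] y [-163.5 -159.   -97.4  -37.1  -34.2]
blockbay x 2/98% [-48.8 -48.6 -16.5  18.7  20.2] y [ 42.7  45.9  98.1 150.6 161.2]
block ((-160.275390625, 107.76261901855469), (58.55330276489258, 97.95326232910156), 21.794673919677734) [[-205.60000610351562, 142.39999389648438], [-169.3000030517578, 51.400001525878906], [-114.9000015258789, 73.19999694824219], [-151.3000030517578, 164.10000610351562]] 29.91594815891483
tin ((-165.6368408203125, -81.9771728515625), (86.82808685302734, 116.07386779785156), 0.9227727651596069) [[-210.0, -24.600000381469727], [-208.10000610351562, -140.6999969482422], [-121.30000305175781, -139.3000030517578], [-123.19999694824219, -23.200000762939453]] 24.49577519549149
```

```bash
python3 - <<'E'
from h import *
np.set_printoptions(suppress=True,precision=1)
c=pickle.load(open("w1.pkl","rb"))
v,u=np.mgrid[0:420,0:560]; z=c["z_map"].ravel()
p=cv2.undistortPoints(np.c_[u.ravel(),v.ravel()].astype(float).reshape(-1,1,2),c["mtx"],np.array(c["dist_coeffs"])).reshape(-1,2)
Q=np.c_[p[:,0],-p[:,1],-np.ones(len(p))]*z[:,None]
t=(np.c_[Q,np.ones(len(Q))]@np.asarray(c["tool_from_camera"]).T)[:,:3]
m=(z>10)&(t[:,2]<60)&(abs(t[:,0])<14)&(abs(t[:,1])<75)&(t[:,2]>-30)
for sgn in (1,-1):
    q=t[m&(t[:,1]*sgn>30)]; print(len(q),np.percentile(q,[0,2,50,98,100],axis=0))
E
```

```text
3292 [[-11.   42.1 -30. ]
 [ -9.6  42.5 -28. ]
 [  7.2  43.3 -11.8]
 [ 11.9  55.8   9.4]
 [ 12.9  57.1  11.9]]
3296 [[-11.7 -60.5 -30. ]
 [ -9.6 -55.3 -28.2]
 [  7.2 -42.8 -11.9]
 [ 12.  -42.    9.3]
 [ 13.2 -41.5  12.8]]
```

```bash
python3 - <<'E'
from h import *
print(delta([497.5,-80,33,-15.3]))
E
```

```text
([0.28, 10.71, 34.73], 68.2, 6.4)
```

carry_out --dp '[[0.3,10.7,20],[0.3,10.7,25],[0.3,10.7,25],[0.3,10.7,25],[0.3,10.7,25],[0.3,10.7,25],[0.3,10.7,25],[0.3,10.7,25],[0.3,10.7,28],[0.3,10.7,31],[0.3,10.7,33],[0.3,10.7,34.7],[0.3,10.7,34.7]]' --turn '[[0,0,10.6],[0,0,21.2],[0,0,31.8],[0,0,42.4],[0,0,53],[0,0,63],[0,0,68.2],[0,0,68.2],[0,0,68.2],[0,0,68.2],[0,0,68.2],[0,0,68.2],[0,0,68.2]]'

```text
clock: 3.82
eef_pos: [496.4, -79.5, 32.5]
tcp_rot: [-0.001, 0.795, 0.607, -0.001]
ft_force: [0.4, 0.3, 0.4]
gripper_width: 85.5
gripper_force: 0.0
```

carry_out --dp '[[0,0,0],[0,0,0],[0,0,0],[0,0,0],[0,0,0],[0,0,0]]' --turn '[[0,0,0],[0,0,0],[0,0,0],[0,0,0],[0,0,0],[0,0,0]]' --fingers -1 --squeeze 30

```text
clock: 4.58
eef_pos: [498.2, -80.1, 34.4]
tcp_rot: [0.001, 0.795, 0.607, 0.001]
ft_force: [-0.2, 0.6, 6.4]
gripper_width: 57.3
gripper_force: 32.8
```

```bash
python3 - <<'E'
from h import *
print(commit([.3,10.7,34.7],68.2))
x=np.array([np.cos(np.radians(-36.9)),np.sin(np.radians(-36.9))]); y=np.array([-x[1],x[0]]); piv=np.array([560.7,-262.9])
for t in ((-100,97),(-26,97)):
    p=piv+t[0]*x+t[1]*y; print(p,delta([*p,33,-36.9]))
from plant import sensors; print(sensors.get_obs()["joint_positions"])
E
```

```text
[497.3367401346135, -79.94364485218662, 33.281000000000006, -15.330000000000005]
[ 538.97229601 -125.28856559] ([-3.27, 5.21, 0.03], 21.6, 2.0)
[ 598.14896074 -169.71966227] ([-5.99, 12.1, 0.03], 21.6, np.float64(2.2))
[-3.05912565e-01  5.11481233e-01 -5.75783508e-01  4.81537321e-01
  1.19072533e-04  1.53206832e+00]
```

carry_out --dp '[[-1,1.7,-0.1],[-2.2,3.5,-0.1],[-3.3,5.2,-0.1],[-3.3,5.2,-0.1],[-3.9,6.8,-0.1],[-4.5,8.4,-0.1],[-5.2,10,-0.1],[-5.7,11.2,-0.1],[-6,12.1,-0.1],[-6,12.1,-0.1],[-6,12.1,-0.1]]' --turn '[[0,0,7.2],[0,0,14.4],[0,0,21.6],[0,0,21.6],[0,0,21.6],[0,0,21.6],[0,0,21.6],[0,0,21.6],[0,0,21.6],[0,0,21.6],[0,0,21.6]]'

```text
clock: 5.95
eef_pos: [598.7, -170.0, 34.4]
tcp_rot: [0.001, 0.895, 0.447, 0.0]
ft_force: [0.7, 0.2, 0.2]
gripper_width: 57.5
gripper_force: 32.8
```

carry_out --dp '[[0,0,0],[0,0,0],[0,0,-1],[0,0,-4],[0,0,-8]]' --turn '[[0,0,0],[0,0,0],[0,0,0],[0,0,0],[0,0,0]]' --fingers 1

```text
clock: 6.58
eef_pos: [597.5, -169.5, 114.9]
tcp_rot: [-0.001, 0.895, 0.447, -0.001]
ft_force: [1.3, 0.5, 0.1]
gripper_width: 85.5
gripper_force: 0.0
```

```bash
python3 - <<'E'
from h import *
commit([-6,12.1,-.1],21.6); print(commit([0,0,-8],0))
print(delta([435.14,-167.06,340,53.1]))
E
```

```text
[598.1687706826405, -169.79853684790243, 114.281, -36.93000000000001]
([-9.58, -13.2, -22.57], -90.0, 8.4)
```

carry_out --dp '[[0,-3,-6],[-3,-7,-12],[-6,-11,-18],[-9,-13.2,-22.6],[-9.6,-13.2,-22.6],[-9.6,-13.2,-22.6],[-9.6,-13.2,-22.6],[-9.6,-13.2,-22.6],[-9.6,-13.2,-22.6],[-9.6,-13.2,-22.6],[-9.6,-13.2,-22.6],[-9.6,-13.2,-22.6]]' --turn '[[0,0,-10],[0,0,-20],[0,0,-30],[0,0,-40],[0,0,-50],[0,0,-60],[0,0,-70],[0,0,-80],[0,0,-90],[0,0,-90],[0,0,-90],[0,0,-90]]'

```text
clock: 8.07
eef_pos: [435.0, -167.2, 340.4]
tcp_rot: [0.0, 0.317, 0.948, -0.0]
ft_force: [-0.2, -0.2, -0.5]
gripper_width: 85.7
gripper_force: 0.0
```

```bash
cat > meas.py <<'E'
from h import *
np.set_printoptions(suppress=True,precision=1)
x=np.array([np.cos(np.radians(-36.9)),np.sin(np.radians(-36.9))]); y=np.array([-x[1],x[0]]); piv=np.array([560.7,-262.9])
T=lambda p:np.c_[(np.atleast_2d(p)-piv)@x,(np.atleast_2d(p)-piv)@y]
W=lambda t:piv+t[0]*x+t[1]*y
def measure(c,items):
    v,u=np.mgrid[0:420,0:560]; P=bydepth(c,np.c_[u.ravel(),v.ravel()]).reshape(420,560,3)
    hsv=cv2.cvtColor(c["pixels"],cv2.COLOR_BGR2HSV)
    for n,t,z in items:
        L=T(P[...,:2].reshape(-1,2)).reshape(420,560,2)
        m=((abs(P[...,2]-z)<5)&(np.hypot(L[...,0]-t[0],L[...,1]-t[1])<75)).astype(np.uint8)
        m=cv2.morphologyEx(m,cv2.MORPH_OPEN,np.ones((3,3),np.uint8))
        k=max(cv2.findContours(m,0,1)[0],key=cv2.contourArea)
        r=cv2.minAreaRect(T(onplane(c,k.reshape(-1,2),z)[:,:2]).astype(np.float32))
        print(n,np.round(r[0],1),np.round(r[1],1),round(r[2],1),"bbox",cv2.boxPoints(r).round(1).tolist())
def rearwalls(c):
    v,u=np.mgrid[0:420,0:560]; P=bydepth(c,np.c_[u.ravel(),v.ravel()]).reshape(-1,3); L=T(P[:,:2])
    for n,y0 in (("blk",97),("tin",-97)):
        a=L[(abs(L[:,1]-y0)<25)&(abs(P[:,2]-12)<2.0)&(L[:,0]>5)&(L[:,0]<70),0]
        b=L[(abs(L[:,1]-y0)<25)&(abs(P[:,2]-16)<2.0)&(L[:,0]>5)&(L[:,0]<90),0]
        print(n,"wall top x",np.percentile(a,[2,50,98]) if len(a) else None,"rail",np.percentile(b,[2,50,98]) if len(b) else None)
E
python3 - <<'E'
from meas import *
print(commit([-9.6,-13.2,-22.6],-90))
o,w=wrist(); pickle.dump(w,open("w2.pkl","wb")); print(o["clock"],o["eef_pos"])
measure(w,[("block",(-24,97),31),("tin",(-166,-82),24)]); rearwalls(w)
cv2.imwrite("pics/w2.png",cv2.resize(w["pixels"],(800,600),interpolation=cv2.INTER_CUBIC))
E
```

```text
[434.9713780336713, -167.22734401612544, 340.281, 53.06999999999999]
8.075 [ 435.  -167.2  340.4]
block [-28.5  95.6] [97.4 57.8] 89.6 bbox [[-57.70000076293945, 47.099998474121094], [0.10000000149011612, 46.79999923706055], [0.699999988079071, 144.10000610351562], [-57.099998474121094, 144.5]]
tin [-165.7  -82. ] [ 86.9 115.8] 0.4 bbox [[-209.60000610351562, -24.5], [-208.8000030517578, -140.1999969482422], [-121.80000305175781, -139.60000610351562], [-122.69999694824219, -23.799999237060547]]
blk wall top x [18.5 50.5 60.5] rail [59.5 64.3 69.4]
tin wall top x [40.8 47.  59.4] rail [58.  63.5 69.8]
```

View pics/w2.png

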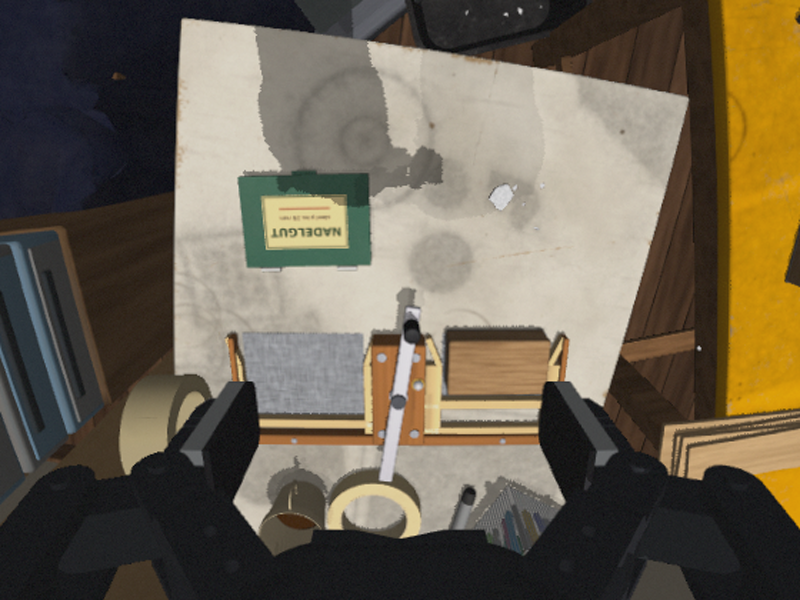

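```bash
python3 - <<'E'
from meas import *
for t in ((-166,10),(-166,-25)): print(delta([*W(t),33,53.07]))
n=cmd(); s=[*W((-166,-25)),120,53.07]
for t in ((-80,97),(-53,97)): print(delta([*W(t),30,53.07],s))
E
```

```text
([0.8, 0.9, 30.73], -0.0, np.float64(4.9))
([0.8, -2.6, 30.73], -0.0, np.float64(4.9))
([-8.59, 12.2, 9.0], -0.0, np.float64(2.8))
([-11.29, 12.21, 9.0], -0.0, np.float64(3.0))
```

carry_out --dp '[[0.8,0.9,6],[0.8,0.9,12],[0.8,0.9,18],[0.8,0.9,23],[0.8,0.9,27],[0.8,0.9,29.5],[0.8,0.9,30.7],[0.8,0.9,30.7],[0.8,0,30.7],[0.8,-0.7,30.7],[0.8,-1.2,30.7],[0.8,-1.7,30.7],[0.8,-2.2,30.7],[0.8,-2.6,30.7],[0.8,-2.6,30.7],[0.8,-2.6,30.7]]' --turn '[[0,0,0],[0,0,0],[0,0,0],[0,0,0],[0,0,0],[0,0,0],[0,0,0],[0,0,0],[0,0,0],[0,0,0],[0,0,0],[0,0,0],[0,0,0],[0,0,0],[0,0,0],[0,0,0]]' --fingers -1

```text
clock: 10.12
eef_pos: [412.6, -183.2, 33.1]
tcp_rot: [-0.0, 0.317, 0.949, -0.0]
ft_force: [0.1, -0.2, 0.2]
gripper_width: -0.1
gripper_force: 0.0
```

carry_out --dp '[[0,1.5,0],[0,2,-5],[0,2.6,-11],[0,2.6,-17],[0,2.6,-23],[0,2.6,-23],[0,2.6,-23]]' --turn '[[0,0,0],[0,0,0],[0,0,0],[0,0,0],[0,0,0],[0,0,0],[0,0,0]]'

```text
clock: 11.0
eef_pos: [428.6, -161.6, 262.9]
tcp_rot: [-0.0, 0.316, 0.949, 0.0]
ft_force: [-0.1, -0.1, -1.2]
gripper_width: -0.0
gripper_force: 0.0
```

```bash
python3 - <<'E'
from meas import *
commit([.8,-2.6,30.7],0); print(commit([0,2.6,-23],0))
o,w=wrist(); pickle.dump(w,open("w3.pkl","wb")); print(o["clock"],o["eef_pos"],T(o["eef_pos"][:2]))
measure(w,[("block",(-24,97),31),("tin",(-166,-97),24)]); rearwalls(w)
for t in ((-260,-97),(-221,-97),(-70,-97),(-53,-97)): print(delta([*W(t),32,53.07]))
E
```

```text
[428.57641667697055, -162.42063316084148, 263.281, 53.06999999999999]
11.0 [ 428.6 -161.6  262.9] [[-166.4    1.7]]
block [-28.5  96.2] [97.9 58.2] 89.2 bbox [[-58.20000076293945, 47.599998474121094], [-0.0, 46.79999923706055], [1.2999999523162842, 144.6999969482422], [-56.900001525878906, 145.5]]
tin [-166.7  -96.3] [ 86. 116.] 0.1 bbox [[-209.8000030517578, -38.400001525878906], [-209.6999969482422, -154.3000030517578], [-123.69999694824219, -154.1999969482422], [-123.80000305175781, -38.29999923706055]]
blk wall top x None rail None
tin wall top x None rail None
([9.4, -9.81, 23.13], -0.0, np.float64(4.3))
([5.5, -9.81, 23.13], -0.0, np.float64(4.1))
([-9.6, -9.8, 23.13], -0.0, np.float64(4.3))
([-11.3, -9.8, 23.13], -0.0, np.float64(4.4))
```

carry_out --dp '[[4,-4,1],[8,-8,3],[9.5,-9.8,8],[9.5,-9.8,14],[9.5,-9.8,19],[9.5,-9.8,22],[9.5,-9.8,23.7],[9.5,-9.8,23.7],[7.5,-9.8,23.7],[6,-9.8,23.7],[5,-9.8,23.7],[3.5,-9.8,23.7],[1.5,-9.8,23.7],[-0.5,-9.8,23.7],[-2.5,-9.8,23.7],[-4.5,-9.8,23.7],[-6,-9.8,23.7],[-7,-9.8,23.7],[-7.5,-9.8,23.7],[-7.5,-9.8,23.7]]' --turn '[[0,0,0],[0,0,0],[0,0,0],[0,0,0],[0,0,0],[0,0,0],[0,0,0],[0,0,0],[0,0,0],[0,0,0],[0,0,0],[0,0,0],[0,0,0],[0,0,0],[0,0,0],[0,0,0],[0,0,0],[0,0,0],[0,0,0],[0,0,0]]' --fingers 0.6

```text
clock: 13.55
eef_pos: [429.9, -286.0, 26.3]
tcp_rot: [0.0, 0.317, 0.949, -0.0]
ft_force: [0.0, 0.1, 0.2]
gripper_width: 68.5
gripper_force: 0.0
```

```bash
python3 - <<'E'
from meas import *
print(commit([-7.5,-9.8,23.7],0))
o,w=wrist(); pickle.dump(w,open("w4.pkl","wb")); print(o["clock"],o["eef_pos"],T(o["eef_pos"][:2]),o["ft_force"])
v,u=np.mgrid[0:420,0:560]; P=bydepth(w,np.c_[u.ravel(),v.ravel()]).reshape(-1,3); L=T(P[:,:2])
measure(w,[("tin",(-12,-97),24)])
cv2.imwrite("pics/w4.png",w["pixels"])
E
```

```text
[429.64697141881106, -285.82182404871224, 26.281000000000006, 53.06999999999999]
13.55 [ 429.9 -286.    26.3] [[-90.7 -97. ]] [0.  0.1 0.2]
tin [-64.7 -96.9] [78.2 36.2] 90.0 bbox [[-82.80000305175781, -136.0], [-46.599998474121094, -136.0], [-46.5, -57.79999923706055], [-82.80000305175781, -57.79999923706055]]
```

View pics/w4.png

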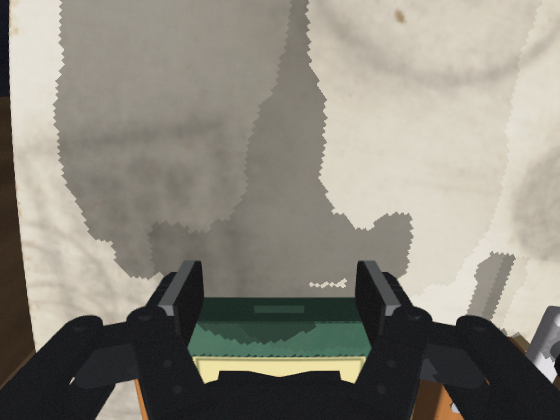

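carry_out --dp '[[-0.8,0,0],[-1.6,0,0],[-2.3,0,0],[-2.8,0,0],[-3.1,0,0],[-3.3,0,0],[-3.4,0,0],[-3.5,0,0],[-3.5,0,0]]' --turn '[[0,0,0],[0,0,0],[0,0,0],[0,0,0],[0,0,0],[0,0,0],[0,0,0],[0,0,0],[0,0,0]]'

```text
clock: 14.72
eef_pos: [457.9, -307.0, 26.3]
tcp_rot: [0.0, 0.317, 0.949, -0.0]
ft_force: [-0.3, 0.7, 0.3]
gripper_width: 68.4
gripper_force: 0.1
```

Continue in 1 mm steps until the wall pushes back.

carry_out --dp '[[-0.1,0,0],[-0.2,0,0],[-0.2,0,0]]' --turn '[[0,0,0],[0,0,0],[0,0,0]]'

```text
clock: 15.1
eef_pos: [459.5, -308.2, 26.3]
tcp_rot: [0.0, 0.317, 0.949, -0.0]
ft_force: [-1.5, 1.7, 0.3]
gripper_width: 68.1
gripper_force: 0.5
```

carry_out --dp '[[-0.1,0,0],[-0.2,0,0],[-0.2,0,0]]' --turn '[[0,0,0],[0,0,0],[0,0,0]]'

```text
clock: 15.48
eef_pos: [461.2, -309.5, 26.3]
tcp_rot: [0.0, 0.317, 0.949, -0.0]
ft_force: [-1.3, -0.0, -0.7]
gripper_width: 67.9
gripper_force: 0.2
```

carry_out --dp '[[-0.1,0,0],[-0.2,0,0],[-0.2,0,0]]' --turn '[[0,0,0],[0,0,0],[0,0,0]]'

```text
clock: 15.85
eef_pos: [462.3, -310.3, 26.2]
tcp_rot: [-0.0, 0.317, 0.949, 0.0]
ft_force: [-2.1, 1.9, 2.2]
gripper_width: 68.6
gripper_force: 1.2
```

carry_out --dp '[[-0.1,0,0],[-0.2,0,0],[-0.2,0,0]]' --turn '[[0,0,0],[0,0,0],[0,0,0]]'

```text
clock: 16.23
eef_pos: [462.4, -310.3, 26.0]
tcp_rot: [-0.002, 0.317, 0.949, 0.001]
ft_force: [-5.4, 4.7, 6.2]
gripper_width: 68.1
gripper_force: 3.6
```

carry_out --dp '[[1,0,0],[4,0,0],[4,0,-4],[4,2,-9],[4,8,-12],[4,14,-12],[4,19,-12],[4,19.4,-12],[4,19.4,-7],[4,19.4,-3],[4,19.4,-1],[4,19.4,0],[4,19.4,0],[3,19.4,0],[2.4,19.4,0],[1.8,19.4,0],[1.2,19.4,0],[0.9,19.4,0],[0.7,19.4,0],[0.7,19.4,0]]' --turn '[[0,0,0],[0,0,0],[0,0,0],[0,0,0],[0,0,0],[0,0,0],[0,0,0],[0,0,0],[0,0,0],[0,0,0],[0,0,0],[0,0,0],[0,0,0],[0,0,0],[0,0,0],[0,0,0],[0,0,0],[0,0,0],[0,0,0],[0,0,0]]'

```text
clock: 18.73
eef_pos: [575.2, -152.5, 26.2]
tcp_rot: [0.0, 0.317, 0.949, -0.0]
ft_force: [-0.5, 0.3, -0.3]
gripper_width: 68.4
gripper_force: 0.2
```

```bash
python3 - <<'E'
from meas import *
commit([-4.3,0,0],0);print(commit([.7,19.4,0],0))
from plant import sensors
o=sensors.get_obs(); print(o["clock"],T(o["eef_pos"][:2]),o["ft_force"]); print(T(cmd()[:2]))
E
```

```text
[574.9870357646004, -152.37420999749804, 26.281000000000006, 53.06999999999999]
18.725 [[-54.7  97. ]] [-0.5  0.3 -0.3]
[[-54.9  97. ]]
```

carry_out --dp '[[-0.1,0,0],[-0.2,0,0],[-0.3,0,0],[-0.3,0,0]]' --turn '[[0,0,0],[0,0,0],[0,0,0],[0,0,0]]'

```text
clock: 19.23
eef_pos: [577.6, -154.3, 26.3]
tcp_rot: [0.0, 0.317, 0.949, -0.0]
ft_force: [0.1, -1.1, -0.4]
gripper_width: 68.1
gripper_force: 0.1
```

carry_out --dp '[[-0.1,0,0],[-0.2,0,0],[-0.2,0,0]]' --turn '[[0,0,0],[0,0,0],[0,0,0]]'

```text
clock: 19.6
eef_pos: [579.2, -155.5, 26.3]
tcp_rot: [0.0, 0.317, 0.949, -0.0]
ft_force: [-1.4, 0.4, -0.0]
gripper_width: 68.4
gripper_force: 0.5
```

carry_out --dp '[[-0.1,0,0],[-0.2,0,0],[-0.2,0,0]]' --turn '[[0,0,0],[0,0,0],[0,0,0]]'

```text
clock: 19.98
eef_pos: [579.4, -155.6, 26.2]
tcp_rot: [-0.001, 0.317, 0.949, 0.0]
ft_force: [-3.4, 3.6, 4.9]
gripper_width: 68.3
gripper_force: 3.0
```

carry_out --dp '[[-0.1,0,0],[-0.2,0,0],[-0.2,0,0]]' --turn '[[0,0,0],[0,0,0],[0,0,0]]'

```text
clock: 20.35
eef_pos: [579.4, -155.7, 26.0]
tcp_rot: [-0.003, 0.317, 0.949, 0.001]
ft_force: [-8.1, 6.8, 8.9]
gripper_width: 68.5
gripper_force: 5.4
```

carry_out --dp '[[2,0,0],[5,0,0],[6,0,-4],[8,-4,-10],[11,-8,-16],[12,-9.7,-21],[12,-9.7,-25],[12,-9.7,-25],[12,-9.7,-25]]' --turn '[[0,0,0],[0,0,0],[0,0,0],[0,0,0],[0,0,0],[0,0,0],[0,0,0],[0,0,0],[0,0,0]]' --fingers -1

```text
clock: 21.48
eef_pos: [428.3, -163.5, 276.2]
tcp_rot: [0.001, 0.317, 0.949, -0.0]
ft_force: [0.1, -0.3, -0.4]
gripper_width: -0.2
gripper_force: 0.0
```

```bash
python3 - <<'E'
from meas import *
commit([-.9,0,0],0);print(commit([12,-9.7,-25],0))
o,w=wrist(); pickle.dump(w,open("w5.pkl","wb")); print(o["clock"],o["eef_pos"],T(o["eef_pos"][:2]))
measure(w,[("block",(-12,97),31),("tin",(0,-97),24)]); rearwalls(w)
cv2.imwrite("pics/w5.png",w["pixels"])
E
```

```text
[427.97557782006, -163.22000333042905, 276.281, 53.06999999999999]
21.475 [ 428.3 -163.5  276.2] [[-165.5    0. ]]
block [-12.9  96. ] [98.2 56.8] 88.7 bbox [[-42.5, 47.599998474121094], [14.300000190734863, 46.29999923706055], [16.600000381469727, 144.39999389648438], [-40.20000076293945, 145.8000030517578]]
tin [ -8.8 -96.9] [ 65.2 115. ] 0.8 bbox [[-42.20000076293945, -39.79999923706055], [-40.599998474121094, -154.89999389648438], [24.600000381469727, -154.0], [23.100000381469727, -39.0]]
blk wall top x None rail None
tin wall top x None rail None
```

View pics/w5.png

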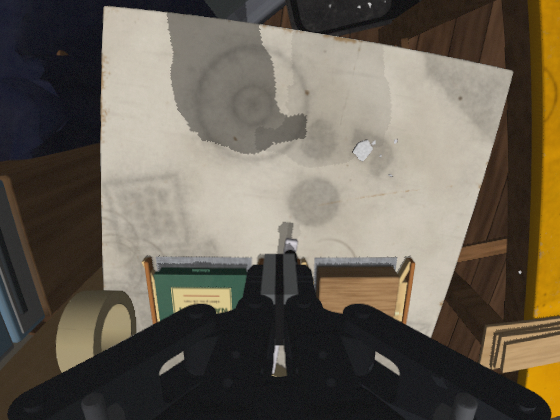

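```bash
python3 - <<'E'
from meas import *
def tgt(a,off,z=79): return [*W((-80*np.sin(a)-off*np.cos(a),80*np.cos(a)-off*np.sin(a))),z,np.degrees(a)-36.9]
print("start",delta(tgt(1.42,34)))
s=tgt(1.42,34)
print(delta(tgt(1.42,26),s))
for a in np.arange(1.42,-.05,-.12).tolist()+[-.03]: print(round(a,2),delta(tgt(a,22),s)[:2])
E
```

```text
start ([-8.18, -2.16, 19.73], np.float64(8.6), np.float64(3.4))
([-0.0, 0.8, -0.0], np.float64(-0.0), np.float64(0.1))
1.42 ([0.0, 1.2, -0.0], np.float64(-0.0))
1.3 ([0.21, 2.17, -0.0], np.float64(6.9))
1.18 ([0.29, 3.16, -0.0], np.float64(13.8))
1.06 ([0.26, 4.16, -0.0], np.float64(20.6))
0.94 ([0.11, 5.14, -0.0], np.float64(27.5))
0.82 ([-0.16, 6.1, -0.0], np.float64(34.4))
0.7 ([-0.53, 7.02, -0.0], np.float64(41.3))
0.58 ([-1.02, 7.89, -0.0], np.float64(48.1))
0.46 ([-1.61, 8.69, -0.0], np.float64(55.0))
0.34 ([-2.29, 9.42, -0.0], np.float64(61.9))
0.22 ([-3.05, 10.06, -0.0], np.float64(68.8))
0.1 ([-3.88, 10.6, -0.0], np.float64(75.6))
-0.02 ([-4.78, 11.04, -0.0], np.float64(82.5))
-0.03 ([-4.85, 11.08, -0.0], np.float64(83.1))
```

carry_out --dp '[[-4,-1,5],[-8.2,-2.2,10],[-8.2,-2.2,15],[-8.2,-2.2,18],[-8.2,-2.2,19.7],[-8.2,-2.2,19.7]]' --turn '[[0,0,5],[0,0,8.6],[0,0,8.6],[0,0,8.6],[0,0,8.6],[0,0,8.6]]'

```text
clock: 22.28
eef_pos: [478.3, -228.5, 76.2]
tcp_rot: [-0.003, 0.387, 0.922, 0.001]
ft_force: [0.3, -0.3, -0.9]
gripper_width: 0.1
gripper_force: 0.0
```

carry_out --dp '[[0,0.6,0],[0,1.2,0],[0.2,2.2,0],[0.3,3.2,0],[0.3,4.2,0],[0.1,5.1,0],[-0.2,6.1,0],[-0.2,6.1,0]]' --turn '[[0,0,0],[0,0,0],[0,0,6.9],[0,0,13.8],[0,0,20.6],[0,0,27.5],[0,0,34.4],[0,0,34.4]]'

```text
clock: 23.28
eef_pos: [526.5, -188.5, 80.1]
tcp_rot: [0.001, 0.641, 0.767, 0.0]
ft_force: [0.6, -0.7, 0.1]
gripper_width: 0.1
gripper_force: 0.0
```

```bash
python3 - <<'E'
from meas import *
commit([-8.2,-2.2,19.7],8.6);print(commit([-.2,6.1,0],34.4))
o,w=wrist(); print(o["clock"],o["eef_pos"],T(o["eef_pos"][:2]),o["ft_force"])
cv2.imwrite("pics/w6.png",w["pixels"])
def tgt(a,off,z=79): return [*W((-80*np.sin(a)-off*np.cos(a),80*np.cos(a)-off*np.sin(a))),z,np.degrees(a)-36.9]
for a in (.82,.7,.58,.46,.34,.22,.1,0): print(a,[delta(tgt(a,f))[:2] for f in (22,)])
E
```

```text
[525.2372064391129, -188.76948963948396, 79.281, 10.069999999999993]
23.275 [ 526.5 -188.5   80.1] [[-72.1  39. ]] [ 0.6 -0.7  0.1]
0.82 [([0.08, -0.01, 0.03], np.float64(-0.0))]
0.7 [([0.29, 0.97, 0.03], np.float64(6.9))]
0.58 [([0.37, 1.96, 0.03], np.float64(13.7))]
0.46 [([0.34, 2.95, 0.03], np.float64(20.6))]
0.34 [([0.19, 3.94, 0.03], np.float64(27.5))]
0.22 [([-0.07, 4.9, 0.03], np.float64(34.4))]
0.1 [([-0.45, 5.81, 0.03], np.float64(41.2))]
0 [([-0.85, 6.54, 0.03], np.float64(47.0))]
```

View pics/w6.png

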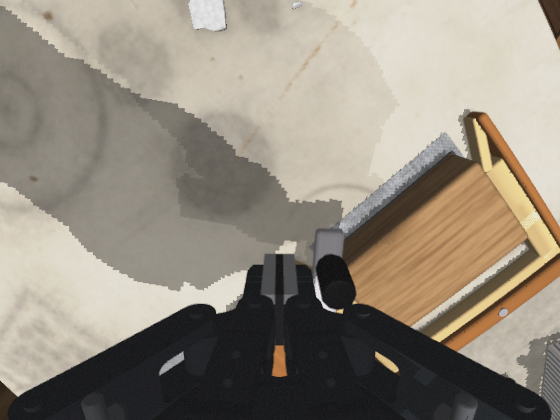

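carry_out --dp '[[0.3,1,0],[0.4,2,0],[0.3,3,0],[0.2,3.9,0],[0,4.9,0],[-0.4,5.8,0],[-0.8,6.4,0],[-0.8,6.4,0],[-0.8,6.4,0]]' --turn '[[0,0,6.9],[0,0,13.7],[0,0,20.6],[0,0,27.5],[0,0,34.4],[0,0,41.2],[0,0,46.5],[0,0,46.5],[0,0,46.5]]'

```text
clock: 24.45
eef_pos: [589.3, -185.4, 79.4]
tcp_rot: [-0.0, 0.892, 0.451, -0.0]
ft_force: [-0.2, 0.3, -0.4]
gripper_width: -0.2
gripper_force: 0.0
```

```bash
python3 - <<'E'
from meas import *
print(commit([-.8,6.4,0],46.5),T(cmd()[:2]))
o,w=wrist(); pickle.dump(w,open("w7.pkl","wb")); print(o["clock"],o["eef_pos"],T(o["eef_pos"][:2]),o["ft_force"],o["joint_positions"])
cv2.imwrite("pics/w7.png",w["pixels"])
E
```

```text
[589.6500876549126, -185.45577065935117, 79.281, -36.43000000000001] [[-23.3  79.3]]
24.45 [ 589.3 -185.4   79.4] [[-23.6  79.1]] [-0.2  0.3 -0.4] [-0.4  0.6 -0.2  0.7 -0.   1.8]
```

View pics/w7.png

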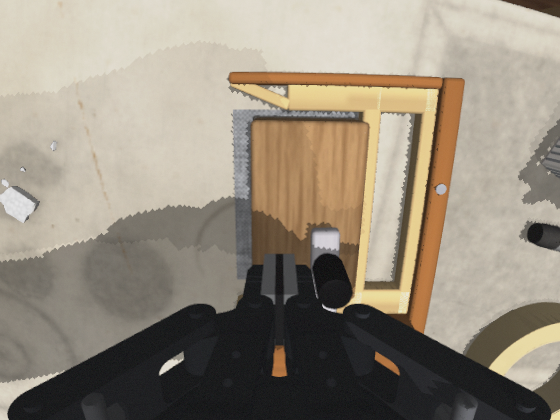

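carry_out --dp '[[0,0.1,0],[0,0.2,0],[0,0.3,0],[0,0.4,0],[0,0.4,0]]' --turn '[[0,0,0],[0,0,0],[0,0,0],[0,0,0],[0,0,0]]'

```text
clock: 25.12
eef_pos: [592.8, -187.6, 79.2]
tcp_rot: [-0.0, 0.893, 0.451, -0.0]
ft_force: [-0.6, 0.4, 0.3]
gripper_width: 0.2
gripper_force: 0.7
```

carry_out --dp '[[0,0.1,0],[0,0.2,0],[0,0.3,0],[0,0.3,0]]' --turn '[[0,0,0],[0,0,0],[0,0,0],[0,0,0]]'

```text
clock: 25.62
eef_pos: [593.2, -187.9, 79.0]
tcp_rot: [-0.002, 0.893, 0.451, -0.001]
ft_force: [-6.7, 5.4, 6.4]
gripper_width: 0.3
gripper_force: 4.4
```

carry_out --dp '[[0,0.1,0],[0,0.2,0],[0,0.3,0],[0,0.4,0],[0,0.4,0]]' --turn '[[0,0,0],[0,0,0],[0,0,0],[0,0,0],[0,0,0]]'

```text
clock: 26.25
eef_pos: [593.8, -188.2, 78.8]
tcp_rot: [-0.005, 0.892, 0.451, -0.003]
ft_force: [-14.0, 10.2, 13.3]
gripper_width: -0.1
gripper_force: 8.9
```

carry_out --dp '[[0,-1.5,0],[0,-4,0],[0,-6,-6],[-3,-9,-12],[-6,-13,-18],[-7.9,-14.8,-24],[-7.9,-14.8,-26],[-7.9,-14.8,-26],[-7.9,-14.8,-26],[-7.9,-14.8,-26],[-7.9,-14.8,-26],[-7.9,-14.8,-26],[-7.9,-14.8,-26]]' --turn '[[0,0,0],[0,0,0],[0,0,-10],[0,0,-20],[0,0,-30],[0,0,-40],[0,0,-50],[0,0,-60],[0,0,-70],[0,0,-80],[0,0,-89.5],[0,0,-89.5],[0,0,-89.5]]' --fingers 1

```text
clock: 27.88
eef_pos: [432.7, -167.9, 339.4]
tcp_rot: [0.0, 0.318, 0.948, -0.0]
ft_force: [-0.6, 0.4, -0.1]
gripper_width: 85.8
gripper_force: 0.0
```

```bash
python3 - <<'E'
from meas import *
commit([0,1.1,0],0);print(commit([-7.9,-14.8,-26],-89.5))
o,w=wrist(); pickle.dump(w,open("w8.pkl","wb")); print(o["clock"],o["eef_pos"],T(o["eef_pos"][:2]),o["ft_force"])
measure(w,[("block",(-12,97),31),("tin",(0,-97),24)]); rearwalls(w)
v,u=np.mgrid[0:420,0:560]; P=bydepth(w,np.c_[u.ravel(),v.ravel()]).reshape(-1,3); L=T(P[:,:2])
m=(abs(P[:,2]-44)<4)&(abs(L[:,1])<110)&(abs(L[:,0])<60); q=L[m]; mu=q.mean(0); d=np.linalg.svd(q-mu,full_matrices=False)[2][0]
print("bar n",m.sum(),"mean",mu,"angle a",np.arctan2(-d[0]*np.sign(d[1]),abs(d[1])),"y range",q[:,1].min(),q[:,1].max())
k=(abs(P[:,2]-76)<5)&(np.hypot(L[:,0],L[:,1]-80)<40); print("knob",L[k].mean(0))
cv2.imwrite("pics/w8.png",w["pixels"])
E
```

```text
[432.5088407818912, -167.66171178589104, 339.281, 53.06999999999999]
27.875 [ 432.7 -167.9  339.4] [[-159.4   -0.9]] [-0.6  0.4 -0.1]
block [-12.8  95.7] [97.1 57.5] 89.2 bbox [[-42.29999923706055, 47.599998474121094], [15.199999809265137, 46.79999923706055], [16.600000381469727, 143.89999389648438], [-40.900001525878906, 144.6999969482422]]
tin [  2.  -96.4] [115.1  87.7] 89.6 bbox [[-42.29999923706055, -153.6999969482422], [45.5, -154.3000030517578], [46.20000076293945, -39.20000076293945], [-41.5, -38.599998474121094]]
blk wall top x [50.8 55.9 63.8] rail [58.8 64.  69.4]
tin wall top x [49.7 58.6 61.2] rail [58.3 63.1 68.8]
bar n 1328 mean [-1.  -3.4] angle a 0.0010570468287273277 y range -94.54747364819804 94.85180643784264
knob [-0.3 79.6]
```

View pics/w8.png

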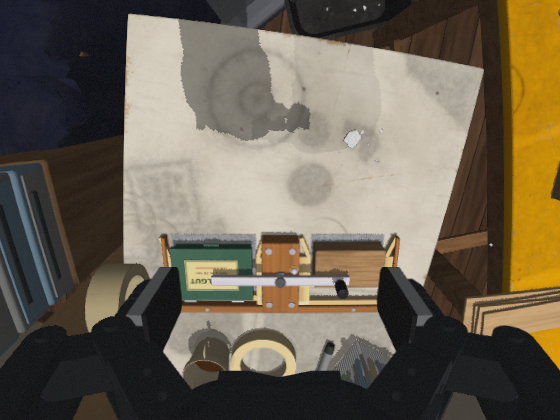

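The picture shows both items home against their rear walls: the tin at (210,272) and the block at (347,268). The bar lies across both from (212,282) to (375,283) at a ≈ 0.001 rad. The mug and the tape haven't moved, and the arm is clear.

```bash
python3 -c "
from plant import hand_in
print(hand_in())"
```

```text
the job is handed in; nothing more can be done
None
```

I handed the job in at about 28 s: the last camera view shows the sanding block and pin tin flat and home against their rear walls, the keeper bar shut at about 0.001 rad, the mug and tape unmoved, and the arm clear; the hand-in returned no verdict.

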